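# Heel-cushion pack off the display hook into the order caddy

### The arm

A 7-joint arm with a two-finger parallel gripper is mounted at the origin on the work surface. World frame = base frame: x ahead of the robot, y to its left, z up, the work surface at z = 0. Lengths are in m, angles in rad, forces in N, time in s.
With the tool pointing down it reaches from about 0.35 to 0.9 m from the base axis. Payload 8.1 kg.
Tool frame: the origin (TCP) lies on the centre line of the jaws, within the pads' length; the fingertips stand 14 mm ahead of it and the grasp point (between the pads) lies 5 mm behind it; z points along the fingers, y is the direction in which the jaws open and shut (so a half turn about z gives the same grasp; the last joint's range is limited). The gripper opens to 92 mm and grips with 3 to 60 N. Pads are 19 mm wide; open, the fingers measure 130 mm over their backs; the gripper's body (75 mm by 190 mm) begins 47 mm behind the grasp point.
Start: joints at [-1.313, 0.434, 0.025, 1.573, -0.012, 1.134, -0.075], TCP at [0.221, 0.585, 0.241] pointing down, gripper open.
Joint ranges: [-2.62, 2.62], [-0.44, 2.09], [-1.27, 1.32], [0.08, 2.57], [-1.32, 4.46], [0.12, 2], [-2.74, 2.74]. Speed limits (rad/s): [2.22, 2.22, 3.01, 3.01, 3.14, 3.14, 3.14].

### API

Orientations are given as a rotation vector (axis times angle).
In Python, from cell import observe, eyes, arm gives the robot as it stands.
- The arm moves only by the tool step_arm, never from a script. Its argument "series" is a list that holds one entry, the list of rows, each a list of 5 numbers: the finger opening in m, from 0 to 0.0918, then the shift along the world's x, y, z in m, then the turn about the world's z in degrees. In form: [[[hand, dx, dy, dz, spin], ...]]. A call has 1 to 20 rows; each row is the pose to reach, as a shift and turn from the pose measured when the call began; what a row does not reach only later rows make up. A row lasts 1/12 s, in which the tool goes at most 41.7 mm and 7.16 degrees, less where a joint would pass 70% of its speed; a pose out of reach is approached as far as the arm can. A call with a gripper value outside its range is refused whole. The fingers move at their own pace and stop on an object; "squeeze" is the grip in N (left out, the last holds). Time passes only in rows, so rows that repeat a pose let the fingers close. It gives the time, the measured TCP pose, the force and the opening at its end, in the units of the state.
- observe(): the state, without advancing time (a new reading comes with each control period).
- eyes.get_image(name): name is "scene" or "top" or "wrist"; returns (picture, depth): 420x560x3 uint8, red, green, blue; 420x560 float32, m along the optical axis (not along the pixel's ray), 0 where there is no reading.
- eyes.camera_params(name): a dict with "intrinsics" (3x3 intrinsics, pixels), "position" and "attitude" of the camera in the world. Camera axes: x right, y down, z forward; pixel columns grow to the right and rows downward; lengths in m; the calibration is good to about 2 mm. The wrist camera is an equidistant fisheye: a pixel r from the principal point sees the ray r / f radians off the axis. A picture is of the moment at which its call begins: read the wrist's pose just before it. camera_params takes no time and is no camera call; for the wrist camera it gives the pose at the moment of the call.
- arm.sign_off(): hands the job in, once; it reports no verdict.
The state is a dict: "clock": time; "joints": joint angles; "dq": joint speeds; "joint_efforts": joint torques, N m; "position": TCP position; "ee_rot": TCP orientation; "force": force on the tool from outside, world axes, zero at the start; "ft_torque": the same for the moment, N m; "width": opening from 0.0 (shut) to 1.0 (fully open).
Only numpy, scipy, OpenCV 4.12 (cv2) and the standard library are available. Lean on these libraries where they do the work, as an engineer would, in place of code of your own. Each camera call takes 0.05 s, during which the arm holds its last target.

### The job

One hook on the stand holds two yellow heel-cushion packs: take the front one, sliding it along the wire and lifting its hang tab over the upturned tip by feel, so gently that neither tab nor wire is strained. Stand it upright in the empty middle compartment of the grey order caddy, set down rather than dropped, and let go. Leave everything else where it is: the second yellow pack on its hook, the other packs, the bottle and the jar, and do not bump the stand.

Things in the scene. Friction and masses are not known exactly. Their poses are not given: they have to be found in the camera images.
- stand: Fixed dark steel counter stand: level crossbar (440 mm long, 15 x 30 mm, centre 200 mm high) on two posts at y = +210 and -210 mm with flat feet (x -140 to +100 mm). Origin: on the bench under the crossbar's middle; z up, y along the crossbar. Three wire hooks are clipped to it at y = +120, 0 and -120 mm and point to -x. Push on it by the robot: below 5 N.
- hook0_root (a point): Where the wire of the hook at y = +120 mm starts, in the middle of the crossbar, 200 mm high; axes as the stand's. From here the 5 mm steel wire runs level along -x for 135 to 170 mm, then bends up into a straight tip 20 mm long rising at 20 to 50 degrees. Length and rise differ from hook to hook and are not measured: feel for them.
- hook1_root (a point): The same for the middle hook. The end of each wire yields about 1 mm up or down per 7 N. More than 6 N between the front yellow pack and its hook counts as strained.
- hook2_root (a point): The same for the hook at y = -120 mm.
- pack_yellow_centre (a point): The pack to take: the front one (nearer the tip) of two yellow packs on one hook. Stiff, 50 to 100 g. Body 50 mm wide (y), 18 thick (x), 80 high, on top a hang tab 25 mm high. This point: its centre, 52.5 mm above the foot, 27.5 mm below the body's shoulder; z up, axes as the stand's while it hangs. Hold it by the 50 mm sides, wire between the fingers, about 10 mm above this point.
- pack_yellow_hole (a point): Centre of the hole in the hang tab of that pack, 39.5 mm above its centre. The tab is 50 mm wide, 2 mm thick, in the middle of the pack's thickness; the hole is 16 mm wide and 12 mm high. Its upper edge rests on the 5 mm wire, with 7 mm of air under the wire. The tab ends 13 mm above this point.
- pack_spare_centre (a point): Second yellow pack, 42 to 50 mm behind the front one on the same hook; stays. Same size and centre point as the front yellow pack, hanging the same way.
- pack_blue_centre (a point): Blue pack on another hook; stays. Same size and centre point as the front yellow pack, hanging the same way.
- pack_red_centre (a point): Red pack on another hook; stays. Same size and centre point as the front yellow pack, hanging the same way.
- caddy: Grey open order caddy fixed on the bench, 130 (x) x 84 (y) x 46 mm high, walls and floor 4 mm. Two dividers make three compartments side by side along x, each 38 x 76 mm inside; the middle one, centred on the origin, is empty. Origin: centre of the underside; z up.
- care_bottle_centre (a point): Green care bottle, 28 mm thick, 75 mm high, standing in an outer compartment of the caddy (42 mm from the caddy's middle). This point: its centre. Stays.
- care_jar_centre (a point): Amber jar with white cap, 31 mm thick, 46 mm high, standing in the other outer compartment. This point: its centre. Stays.

How it is judged:
On the way:
1. the front yellow pack is off its hook, held clear of the stand ((x of pack_yellow_centre in the frame of stand below -0.2 m or y of pack_yellow_centre in the frame of stand below -0.18 m or height (world z) of pack_yellow_centre above 0.2 m) and contact force between the fingers and pack_yellow above 0.5 N and contact force between pack_yellow and stand below 0.05 N), for 0.1 s.
At the end, for the whole second after the job is handed in: The front yellow pack stands in the caddy's middle compartment, foot on the floor, within 18 mm (x) and 25 mm (y) of its middle, leaning less than 0.5 rad, released and at rest. The other three packs, bottle and jar are within 30 mm of where they were (x of pack_yellow_centre in the frame of caddy between -0.018 and 0.018 m and y of pack_yellow_centre in the frame of caddy between -0.025 and 0.025 m and z of pack_yellow_centre in the frame of caddy below 0.061 m and angle between pack_yellow_centre's own z axis and vertical below 0.5 rad and linear speed of pack_yellow below 0.02 m/s and distance of each of pack_spare_centre, pack_blue_centre, pack_red_centre, care_bottle_centre, care_jar_centre from where it was at the start of the episode below 0.03 m); the robot touches nothing.
It fails at once if the front yellow pack and its hook strain each other with more than 6 N (contact force between pack_yellow and stand above 6 N).
It fails at once if the robot pushes on the hooks or stand with more than 5 N (contact force between any of the fingers, the arm and stand above 5 N).
It fails at once if the pack is let go away from the hook, higher than 20 mm over its seat ((x of pack_yellow_centre in the frame of stand below -0.2 m or y of pack_yellow_centre in the frame of stand below -0.18 m or height (world z) of pack_yellow_centre above 0.2 m) and height (world z) of pack_yellow_centre above 0.078 m and contact force between the fingers and pack_yellow below 0.01 N).
It fails at once if another pack, the bottle or the jar is shifted more than 30 mm (distance of any of pack_spare_centre, pack_blue_centre, pack_red_centre, care_bottle_centre, care_jar_centre from where it was at the start of the episode above 0.03 m).
It also fails if it takes over 64 s, if anything falls off the work surface, if the arm or the gripper's body presses on something with over 40 N, if the wrist force passes 120 N, or if a joint passes its speed limit or range.

## Working session

There is one attempt and no reset: what is moved stays moved. The work goes in short steps, Python scripts to look and compute and a tool call to move; the robot and the scene stay as the last step left them, time stands still between calls to the robot, and variables do not carry over. Pictures are saved under pics/ and viewed, and the job is handed in when it is done.

Besides the shell and the picture viewer there is one more tool, called after "Emit:" as name(argument=value, ...) on one line, values as JSON. step_arm: Moves the arm, as the interface text tells. Its arguments: {"type":"object","properties":{"series":{"type":"array"},"squeeze":{"type":"number"}},"required":["series"]}

```bash
ls; mkdir -p pics
cat > h.py <<'E'
import numpy as np,cv2
from cell import observe,eyes,arm
def grab(n,tag):
    p=eyes.camera_params(n); im,d=eyes.get_image(n)
    np.savez(f'{tag}.npz',im=im,d=d,K=p['intrinsics'],pos=p['position'],att=p['attitude'])
    cv2.imwrite(f'pics/{tag}.png',im[:,:,::-1]); return im,d,p
E
python3 - <<'E'
from h import *
s=observe(); print({k:np.round(v,3) for k,v in s.items()})
for n in ['scene','top','wrist']:
    im,d,p=grab(n,n+'0'); print(n,p, (d>0).mean())
E
```

```text
pics
{'clock': np.float64(0.0), 'joints': array([-1.313,  0.435,  0.025,  1.574, -0.012,  1.134, -0.075]), 'dq': array([ 0.001, -0.   , -0.   ,  0.001, -0.001,  0.002, -0.   ]), 'joint_efforts': array([-0.0000e+00, -6.6785e+01,  9.8500e-01, -3.1448e+01, -6.1000e-02,
        4.3000e-02,  0.0000e+00]), 'position': array([0.221, 0.584, 0.24 ]), 'ee_rot': array([-5.64e-01, -3.09e+00,  2.00e-03]), 'force': array([-0.969,  0.108,  0.047]), 'ft_torque': array([-0.036, -0.03 , -0.009]), 'width': np.float64(1.003)}
scene {'intrinsics': array([[458.81219925,   0.        , 291.03112142],
       [  0.        , 458.81219925, 205.76378347],
       [  0.        ,   0.        ,   1.        ]]), 'position': array([ 1.08150794, -0.37594122,  0.99513096]), 'attitude': array([-2.23760594, -1.24130287,  0.42222727])} 0.9959438775510204
top {'intrinsics': array([[402.95722647,   0.        , 279.55360933],
       [  0.        , 402.95722647, 211.53237313],
       [  0.        ,   0.        ,   1.        ]]), 'position': array([ 0.41525411, -0.08554924,  0.90048395]), 'attitude': array([-2.1117301 ,  2.12260502, -0.1703888 ])} 0.9960416666666667
wrist {'intrinsics': array([[325.1922621 ,   0.        , 278.88616721],
       [  0.        , 325.1922621 , 211.07428131],
       [  0.        ,   0.        ,   1.        ]]), 'position': array([0.15466984, 0.60952617, 0.38288607]), 'attitude': array([2.39986737, 1.66073612, 0.2168066 ])} 0.9558715986394558
```

View pics/scene0.png

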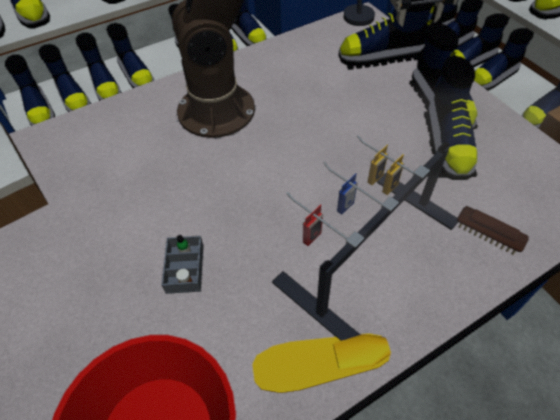

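View pics/top0.png

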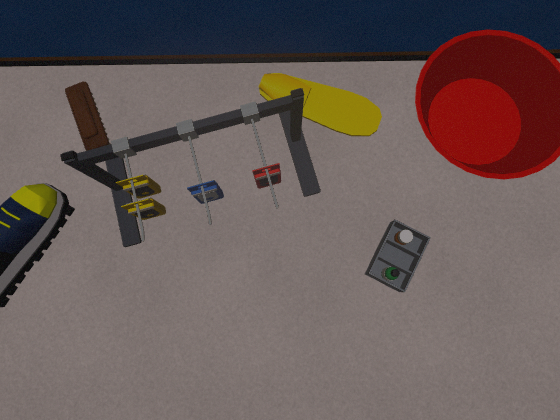

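View pics/wrist0.png

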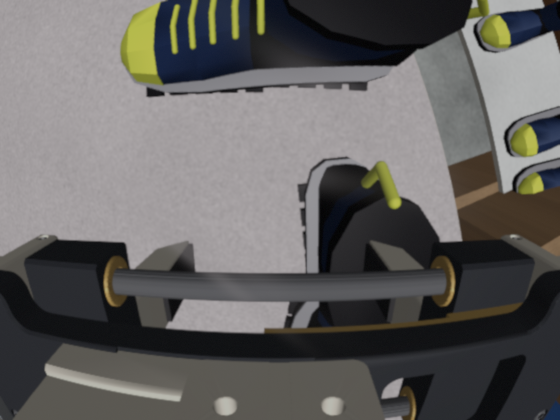

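The scene view shows the stand at the right with the yellow packs on its far hook, and the caddy at about (183,264). In the top view the stand's crossbar runs from (70,158) to (297,97). The front yellow pack is at about (145,208), the spare at (139,185), blue at (205,191), red at (267,176) and the caddy at (397,256). The wrist view sees only shoes.

```bash
cat >> h.py <<'E'
from scipy.spatial.transform import Rotation as Ro
def cloud(tag):
    f=np.load(f'{tag}.npz'); K=f['K'];d=f['d'];v,u=np.mgrid[:420,:560]
    P=np.stack([(u-K[0,2])/K[0,0]*d,(v-K[1,2])/K[1,1]*d,d],-1)
    return f['im'],d,P@Ro.from_rotvec(f['att']).as_matrix().T+f['pos']
E
python3 - <<'E'
from h import *
for t in ['top0','scene0']:
    im,d,P=cloud(t); hsv=cv2.cvtColor(im,cv2.COLOR_RGB2HSV)
    print(t,'bench z',np.median(P[300:400,200:300,2]) if t=='top0' else np.median(P[330:380,10:50,2]))
    ok=(d>0)&(P[...,2]>0.02)&(P[...,2]<0.26)&(P[...,0]>0.2)
    # crossbar: dark, z>0.19
    bar=ok&(P[...,2]>0.195)&(hsv[...,2]<90)&(hsv[...,1]<90)
    n,l,st,c=cv2.connectedComponentsWithStats(bar.astype(np.uint8))
    for i in range(1,n):
        if st[i,4]>100:
            q=P[l==i]; m=q.mean(0);U,S,V=np.linalg.svd(q[:,:2]-m[:2],full_matrices=False)
            pr=(q[:,:2]-m[:2])@V[0]
            print('bar',st[i],m.round(4),V[0].round(4),np.degrees(np.arctan2(V[0,1],V[0,0])).round(2),pr.min().round(3),pr.max().round(3),'zpct',np.percentile(q[:,2],[5,50,95]).round(4))
    for nm,m in dict(y=(hsv[...,0]>18)&(hsv[...,0]<35)&(hsv[...,1]>130),b=(hsv[...,0]>100)&(hsv[...,0]<125)&(hsv[...,1]>110),r=((hsv[...,0]<6)|(hsv[...,0]>174))&(hsv[...,1]>120)).items():
        m=m&ok&(P[...,2]>0.06)
        n,l,st,c=cv2.connectedComponentsWithStats(m.astype(np.uint8))
        for i in range(1,n):
            if 30<st[i,4]<2000: q=P[l==i];print(nm,st[i],q.mean(0).round(4),'z',np.percentile(q[:,2],[5,50,95]).round(3), 'xy',q.min(0).round(3),q.max(0).round(3))
E
python3 - <<'E'
import cv2
a=cv2.imread('pics/top0.png')
cv2.imwrite('pics/tz.png',cv2.resize(a[80:280,60:300],None,fx=3,fy=3,interpolation=cv2.INTER_CUBIC))
cv2.imwrite('pics/tc.png',cv2.resize(a[200:310,340:450],None,fx=5,fy=5,interpolation=cv2.INTER_CUBIC))
a=cv2.imread('pics/scene0.png')
cv2.imwrite('pics/sz.png',cv2.resize(a[120:270,280:460],None,fx=4,fy=4,interpolation=cv2.INTER_CUBIC))
E
```

```text
top0 bench z -0.0006942467003623332
bar [  60   88  244   80 2802] [0.6919 0.1026 0.2128] [-0.2678  0.9635] 105.53 -0.225 0.216 zpct [0.1977 0.2143 0.231 ]
y [116 175  45  20 339] [0.6039 0.189  0.1777] z [0.119 0.184 0.209] xy [0.593 0.171 0.11 ] [0.618 0.221 0.211]
y [ 10 185  43  33 851] [0.5969 0.4507 0.0774] z [0.062 0.078 0.089] xy [0.56  0.421 0.06 ] [0.631 0.501 0.093]
y [121 198  45  18 320] [0.5603 0.1765 0.1784] z [0.121 0.184 0.209] xy [0.547 0.159 0.108] [0.574 0.209 0.211]
y [  1 207  20  13  60] [0.5607 0.4799 0.1044] z [0.099 0.105 0.11 ] xy [0.55  0.461 0.094] [0.577 0.507 0.111]
b [188 181  29  13 121] [0.5906 0.0686 0.191 ] z [0.182 0.185 0.209] xy [0.582 0.046 0.18 ] [0.598 0.092 0.211]
b [   0  198   46   56 1222] [0.5397 0.4697 0.0938] z [0.072 0.094 0.111] xy [0.483 0.432 0.06 ] [0.598 0.512 0.118]
r [253 163  27  16 184] [ 0.6214 -0.0471  0.1933] z [0.182 0.188 0.21 ] xy [ 0.61  -0.07   0.181] [ 0.63  -0.024  0.212]
scene0 bench z -0.0006148405866873707
bar [427  10  32  37 321] [0.2707 0.6368 0.2098] [ 0.9878 -0.1555] -8.95 -0.058 0.067 zpct [0.1969 0.1999 0.
[... 788 characters left out ...]
195 0.209]
y [387 157  15  35 119] [0.6062 0.1875 0.1786] z [0.127 0.184 0.206] xy [0.591 0.173 0.118] [0.616 0.219 0.212]
b [420  36  33  35 517] [0.2996 0.6045 0.1492] z [0.109 0.151 0.184] xy [0.221 0.538 0.093] [0.393 0.629 0.2  ]
b [436  75  10  10  42] [0.3765 0.5629 0.1314] z [0.089 0.117 0.174] xy [0.343 0.521 0.085] [0.426 0.593 0.182]
b [340 181  12  19  93] [0.5943 0.0568 0.1857] z [0.165 0.184 0.206] xy [0.581 0.046 0.161] [0.603 0.077 0.21 ]
r [304 206  17  22 132] [ 0.6224 -0.0502  0.1913] z [0.18  0.188 0.207] xy [ 0.61  -0.069  0.177] [ 0.633 -0.025  0.209]
r [304 236   8   9  37] [ 0.6307 -0.0651  0.1233] z [0.112 0.122 0.141] xy [ 0.623 -0.071  0.11 ] [ 0.634 -0.055  0.145]
```

View pics/tz.png

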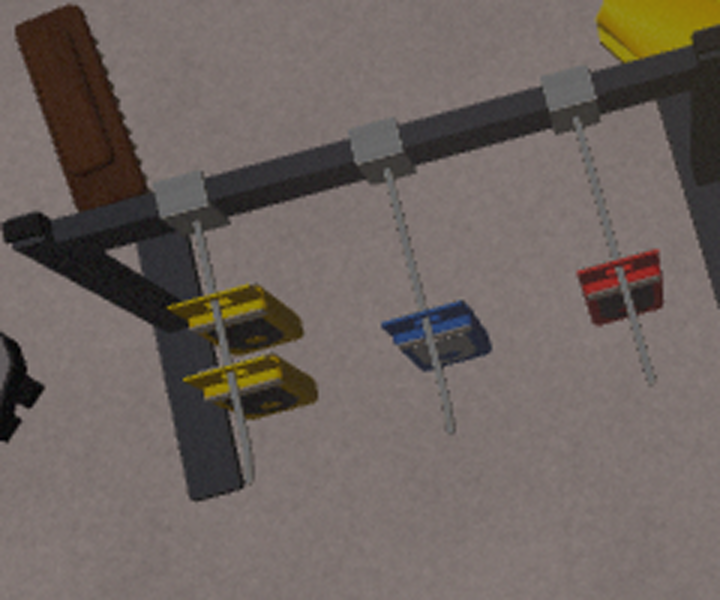

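View pics/tc.png

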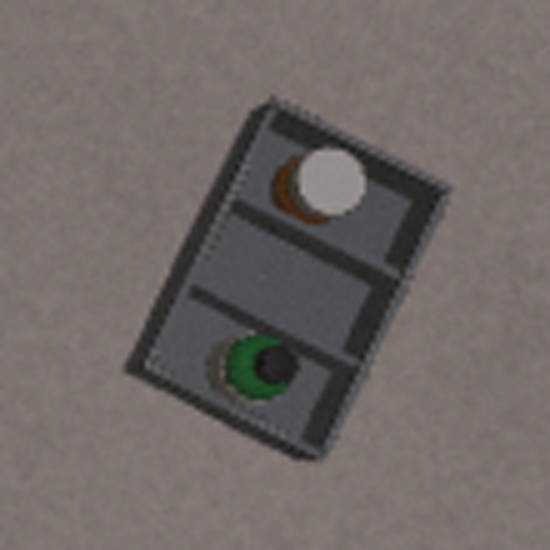

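View pics/sz.png

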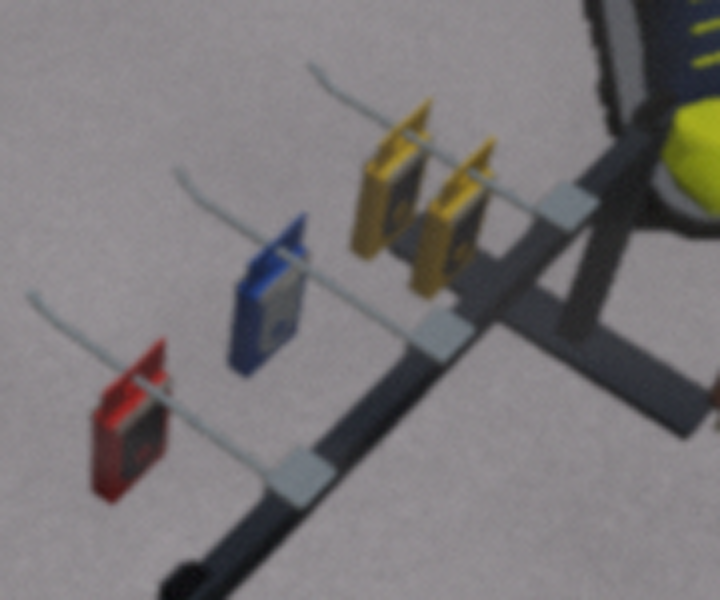

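Zoomed in, the hook tip shows at top (143,242) and scene (357.5,136), with the bend at about (364,143) in the scene view. The caddy's long axis is tilted, with the jar on the far side and the bottle on the near side. Next I triangulate these points.

```bash
cat >> h.py <<'E'
def ray(tag,u,v):
    f=np.load(f'{tag}.npz');K=f['K'];r=Ro.from_rotvec(f['att']).as_matrix()@np.array([(u-K[0,2])/K[0,0],(v-K[1,2])/K[1,1],1]); return f['pos'],r/np.linalg.norm(r)
def onz(tag,u,v,z):
    o,r=ray(tag,u,v); return o+r*(z-o[2])/r[2]
def tri(a,b):
    (o,r),(p,s)=ray(*a),ray(*b); t=np.linalg.lstsq(np.stack([r,-s],1),p-o,rcond=None)[0]
    return (o+r*t[0]+p+s*t[1])/2, np.linalg.norm(o+r*t[0]-p-s*t[1])
E
python3 - <<'E'
from h import *
im,d,P=cloud('top0'); Ps=cloud('scene0')
# crossbar top face
for t,(im,d,P) in dict(top=cloud('top0'),scene=Ps).items():
    m=(np.abs(P[...,2]-0.215)<0.003)&(P[...,0]>0.55)&(P[...,0]<0.85)&(np.abs(P[...,1]-0.1)<0.28)
    n,l,st,c=cv2.connectedComponentsWithStats(m.astype(np.uint8)); i=1+st[1:,4].argmax(); q=P[l==i][:,:2]
    r=cv2.minAreaRect((q*1000).astype(np.float32)); print(t,'bar rect',r)
    # clip tops (lighter,z>.218?)
    m=(P[...,2]>0.217)&(P[...,2]<.24)&(P[...,0]>0.55)&(P[...,0]<0.85)&(np.abs(P[...,1]-0.1)<0.28)
    n,l,st,c=cv2.connectedComponentsWithStats(m.astype(np.uint8))
    for i in range(1,n):
        if st[i,4]>15:print('clip?',c[i],P[l==i].mean(0).round(4),st[i,4])
    # yellow shoulder + tab
    hsv=cv2.cvtColor(im,cv2.COLOR_RGB2HSV); Y=(hsv[...,0]>18)&(hsv[...,0]<35)&(hsv[...,1]>130)&(P[...,1]<.3)&(P[...,1]>.1)&(P[...,0]<.7)
    for zl,zh in [(.181,.187),(.192,.212)]:
        m=Y&(P[...,2]>zl)&(P[...,2]<zh)
        n,l,st,c=cv2.connectedComponentsWithStats(m.astype(np.uint8),connectivity=8)
        for i in range(1,n):
            if st[i,4]>10: q=P[l==i]; print('yel',zl,q.mean(0).round(4),st[i,4],cv2.minAreaRect((q[:,:2]*1000).astype(np.float32)))
    # caddy top
    m=(np.abs(P[...,2]-.046)<.004)&(P[...,1]<-.1)&(P[...,1]>-.5)&(P[...,0]<.6)&(P[...,0]>.2)
    q=P[m][:,:2]; print('caddy',len(q),q.mean(0),cv2.minAreaRect((q*1000).astype(np.float32)))
print('tip',tri(('top0',142.7,241.5),('scene0',357.5,136.3)))
print('bend scene z.2',onz('scene0',363.7,143.2,.2))
print('top wire near clip',onz('top0',60+198/3,80+228/3,.2),'mid',onz('top0',60+236/3,80+400/3,.2))
for z in (zz for zz in [.2]): 
  for n,a in dict(w1=(60+394/3,80+180/3),w1e=(60+430/3,80+340/3),w2=(60+578/3,80+120/3),w2e=(60+622/3,80+275/3)).items(): print(n,onz('top0',*a,z))
E
```

```text
top bar rect ((715.4700927734375, 27.216941833496094), (19.640274047851562, 120.61418914794922), 13.38693618774414)
clip? [297.03311258  94.63576159] [ 0.7504 -0.1038  0.2292] 151
clip? [248.875 109.125] [ 0.7285 -0.0168  0.2193] 208
clip? [184.79812207 126.60093897] [0.6965 0.0982 0.2192] 213
clip? [119.95754717 144.48113208] [0.664  0.2135 0.2192] 212
clip? [ 68.99462366 157.12365591] [0.6384 0.2985 0.228 ] 186
yel 0.181 [0.604  0.1854 0.1841] 53 ((603.3728637695312, 185.0535430908203), (7.722319602966309, 26.636777877807617), 16.1793270111084)
yel 0.181 [0.5966 0.2115 0.1838] 30 ((596.3958740234375, 211.72360229492188), (6.5518646240234375, 16.61261749267578), 14.76833438873291)
yel 0.181 [0.5601 0.1726 0.1839] 53 ((559.7446899414062, 172.84762573242188), (7.241401195526123, 26.415699005126953), 13.453204154968262)
yel 0.181 [0.553  0.1997 0.1841] 31 ((552.3010864257812, 199.83218383789062), (7.19934606552124, 15.810179710388184), 18.49411392211914)
yel 0.192 [0.6034 0.1973 0.2034] 105 ((603.8259887695312, 197.3397979736328), (3.0153772830963135, 49.80678176879883), 15.02936649322
[... 1215 characters left out ...]
18.271060943603516), 18.944320678710938)
yel 0.192 [0.603  0.1932 0.2023] 28 ((602.544677734375, 194.98635864257812), (2.632441759109497, 41.30553436279297), 15.70849609375)
caddy 400 [ 0.48616576 -0.32266582] ((474.27313232421875, -318.141357421875), (85.13304138183594, 132.28384399414062), 62.24372482299805)
tip (array([0.49104107, 0.16680021, 0.20719708]), np.float64(0.00015466766511675254))
bend scene z.2 [0.51213745 0.17051073 0.2       ]
top wire near clip [0.64883644 0.20926511 0.2       ] mid [0.54212616 0.17950778 0.2       ]
w1 [0.67826737 0.09030803 0.2       ]
w1e [0.57768754 0.06507204 0.2       ]
w2 [ 0.71584436 -0.02214048  0.2       ]
w2e [ 0.61677661 -0.04947589  0.2       ]
```

Measurements agree with each other and with the given sizes:

| Quantity | Value |
|---|---|
| Stand yaw | about 15.6° |
| Front pack | (0.5604, 0.1849), 107 mm out on the wire, lateral error 0 |
| Spare pack | 45 mm behind the front one |
| Hook bend | about 158 mm out |
| Tip | about 178 mm out, z about 0.207 to 0.209 |
| Caddy middle, from depth | about (0.476, -0.319), y axis at 62° |

I'll rise, travel to above the pack and turn the jaws +36.3°.

Emit:
step_arm(series=[[[0.0918, 0, 0, 0.04, 0], [0.0918, 0, 0, 0.08, 0], [0.0918, 0.01, -0.01, 0.1, 0], [0.0918, 0.03, -0.035, 0.1, 4], [0.0918, 0.055, -0.065, 0.1, 8], [0.0918, 0.08, -0.095, 0.1, 12], [0.0918, 0.105, -0.125, 0.1, 16], [0.0918, 0.13, -0.155, 0.1, 20], [0.0918, 0.155, -0.185, 0.1, 24], [0.0918, 0.18, -0.215, 0.1, 28], [0.0918, 0.205, -0.245, 0.1, 32], [0.0918, 0.23, -0.275, 0.1, 36], [0.0918, 0.255, -0.3, 0.1, 36.3], [0.0918, 0.275, -0.325, 0.1, 36.3], [0.0918, 0.295, -0.35, 0.1, 36.3], [0.0918, 0.315, -0.375, 0.1, 36.3], [0.0918, 0.335, -0.395, 0.1, 36.3], [0.0918, 0.339, -0.399, 0.1, 36.3], [0.0918, 0.339, -0.399, 0.1, 36.3], [0.0918, 0.339, -0.399, 0.1, 36.3]]], squeeze=12)

```text
clock: 1.82
position: [0.5591, 0.1859, 0.3397]
ee_rot: [0.427, -3.112, 0.001]
force: [-0.5, 0.4, 0.6]
width: 0.999
```

Run:
```python
from h import *
s=observe(); R=Ro.from_rotvec(s['ee_rot']).as_matrix(); print(s['clock'],s['position'].round(4),R.round(4).tolist(),s['force'],s['joints'].round(3))
print('jaw angle',np.degrees(np.arctan2(R[1,1],R[0,1])))
im,d,p=grab('wrist','wrist1');print(p)
grab('top','top1')
```

```text
1.8167 [0.5591 0.1859 0.3397] [[-0.9631, -0.2692, -0.0006], [-0.2692, 0.9631, -0.0009], [0.0008, -0.0007, -1.0]] [-0.47818884  0.44927267  0.57150991] [-0.537  0.312  0.172  1.517 -0.054  1.318  1.483]
jaw angle 105.61428180986849
{'intrinsics': array([[325.1922621 ,   0.        , 278.88616721],
       [  0.        , 325.1922621 , 211.07428131],
       [  0.        ,   0.        ,   1.        ]]), 'position': array([0.49138961, 0.16780407, 0.48266012]), 'attitude': array([1.79362414, 2.3651213 , 0.30982603])}
```

View pics/wrist1.png

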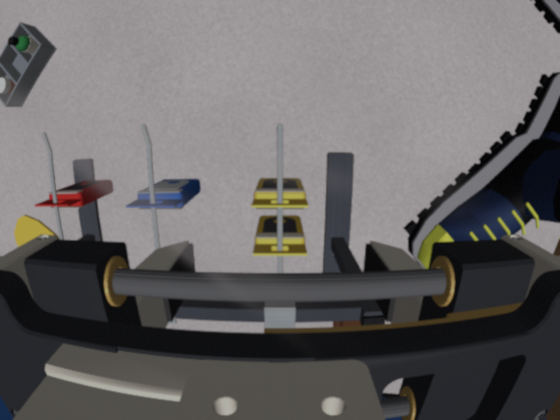

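The wrist view shows the wire running along column 280 with its tip at (280,127). Both yellow packs are centred under the jaws (front tab at (280,203)). I'll read the wire profile from the depth.

Run:
```python
from h import *
f=np.load('wrist1.npz');K=f['K'];d=f['d'];Rm=Ro.from_rotvec(f['att']).as_matrix()
root=np.array([.663,.214]);ex=np.array([.963,.269])/np.hypot(.963,.269);ey=np.array([-ex[1],ex[0]])
for v in range(118,215,3):
    out=[]
    for u in range(274,287):
        dx=(u-K[0,2]);dy=(v-K[1,2]);r=np.hypot(dx,dy);th=r/K[0,0]
        ray=np.array([dx/r*np.tan(th),dy/r*np.tan(th),1])*d[v,u]
        p=Rm@ray+f['pos']; out.append((p[2],-(p[:2]-root)@ex,(p[:2]-root)@ey))
    o=max(out); print(v,np.round(o,4), f['im'][v,280])
```

```text
118 [0.0007 0.1901 0.0121] [151 146 148]
121 [0.0005 0.1857 0.0062] [154 150 151]
124 [0.2093 0.1797 0.0018] [131 132 133]
127 [2.099e-01 1.772e-01 1.000e-04] [132 137 141]
130 [0.2096 0.1746 0.0018] [132 137 141]
133 [0.2076 0.1721 0.0009] [133 137 141]
136 [0.2063 0.1695 0.0026] [132 137 141]
139 [0.2065 0.167  0.0018] [132 137 141]
142 [0.2043 0.1643 0.0026] [132 137 141]
145 [0.2019 0.1616 0.0035] [132 136 141]
148 [2.010e-01 1.589e-01 1.000e-04] [133 137 141]
151 [0.2028 0.1565 0.0009] [133 137 141]
154 [0.2012 0.1537 0.0027] [134 138 141]
157 [0.2012 0.1511 0.0027] [134 138 141]
160 [0.4827 0.1777 0.0017] [135 138 142]
163 [0.4827 0.1777 0.0017] [135 138 142]
166 [0.2018 0.1433 0.0018] [136 139 142]
169 [0.2027 0.1408 0.0018] [135 138 141]
172 [0.2024 0.1381 0.0027] [134 137 141]
175 [0.2016 0.1353 0.0027] [134 138 141]
178 [0.2019 0.1327 0.0009] [134 138 141]
181 [0.2021 0.1301 0.0018] [133 137 140]
184 [0.2022 0.1275 0.0027] [133 137 141]
187 [0.2019 0.1247 0.0018] [132 137 141]
190 [0.2016 0.122  0.0018] [132 137 141]
193 [0.2017 0.1193 0.0009] [132 136 140]
196 [0.2025 0.1168 0.0027] [133 137 141]
199 [0.2015 0.1138 0.0027] [132 137 141]
202 [0.2022 0.1113 0.0018] [125 128 127]
205 [0.2088 0.1102 0.0027] [147 143  66]
208 [0.2017 0.1056 0.0027] [139 142 136]
211 [0.2017 0.1029 0.0018] [132 137 141]
214 [0.2025 0.1003 0.0009] [132 137 141]
```

The wire is level to about 160 mm, then rises at about 23° to its end at about 180 mm (some 8 mm up). The pack's tab is 52 mm short of the bend and the jaws are centred on it. I'll go straight down.

Emit:
step_arm(series=[[[0.0918, 0, 0, -0.03, 0], [0.0918, 0, 0, -0.06, 0], [0.0918, 0, 0, -0.085, 0], [0.0918, 0, 0, -0.105, 0], [0.0918, 0, 0, -0.12, 0], [0.0918, 0, 0, -0.135, 0], [0.0918, 0, 0, -0.15, 0], [0.0918, 0, 0, -0.16, 0], [0.0918, 0, 0, -0.168, 0], [0.0918, 0, 0, -0.174, 0], [0.0918, 0, 0, -0.175, 0], [0.0918, 0, 0, -0.175, 0], [0.0918, 0, 0, -0.175, 0]]])

```text
clock: 3.0
position: [0.5589, 0.1872, 0.1656]
ee_rot: [-0.43, 3.111, -0.0]
force: [-0.8, 0.2, 0.9]
width: 1.0
```

Run:
```python
from h import *
s=observe(); print(s['clock'],s['position'].round(4),s['force'].round(2),s['ft_torque'].round(3))
grab('wrist','wrist2')
a,b=[x for x in (cv2.imread('pics/wrist2.png'),grab('scene','scene2')[0][:,:,::-1])]
cv2.imwrite('pics/s2z.png',np.hstack([cv2.resize(a,(400,300)),cv2.resize(b[100:250,280:460],(360,300))]))
```

```text
3.0 [0.5589 0.1872 0.1656] [-0.79  0.16  0.87] [ 0.04  -0.019 -0.015]
```

View pics/s2z.png

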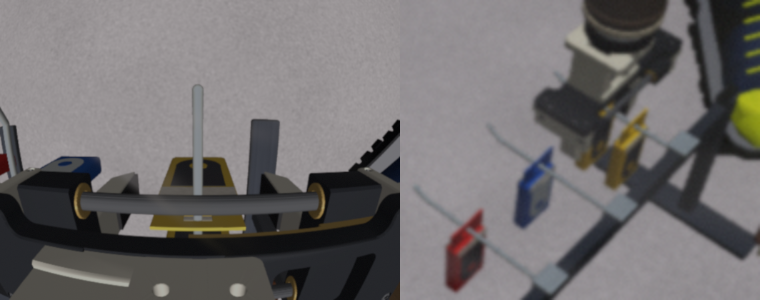

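The front pack sits centred between the fingers, and the wire runs up the middle (column 198 in the left half). Closing gently.

Emit:
step_arm(series=[[[0.0918, 0.0005, -0.001, -0.0005, 0], [0.075, 0.0005, -0.001, -0.0005, 0], [0.068, 0.0005, -0.001, -0.0005, 0], [0.062, 0.0005, -0.001, -0.0005, 0], [0.058, 0.0005, -0.001, -0.0005, 0], [0.055, 0.0005, -0.001, -0.0005, 0], [0.053, 0.0005, -0.001, -0.0005, 0], [0.051, 0.0005, -0.001, -0.0005, 0], [0.049, 0.0005, -0.001, -0.0005, 0], [0.046, 0.0005, -0.001, -0.0005, 0], [0.044, 0.0005, -0.001, -0.0005, 0], [0.044, 0.0005, -0.001, -0.0005, 0], [0.044, 0.0005, -0.001, -0.0005, 0], [0.044, 0.0005, -0.001, -0.0005, 0]]], squeeze=12)

```text
clock: 4.27
position: [0.5595, 0.1861, 0.1652]
ee_rot: [-0.43, 3.111, -0.0]
force: [0.0, -0.2, 0.4]
width: 0.545
```

Run:
```python
from h import *
s=observe(); print(s['clock'],s['position'].round(4),s['force'].round(2),s['ft_torque'].round(3),s['width']*.0918)
```

```text
4.2667 [0.5595 0.1861 0.1652] [ 0.   -0.16  0.36] [ 0.1    0.038 -0.009] 0.05004941041128719
```

It's gripped at 50.0 mm. I'll lift 3.5 mm so the wire runs mid-hole.

Emit:
step_arm(series=[[[0.044, 0, 0, 0.001, 0], [0.044, 0, 0, 0.002, 0], [0.044, 0, 0, 0.003, 0], [0.044, 0, 0, 0.0035, 0], [0.044, 0, 0, 0.0035, 0], [0.044, 0, 0, 0.0035, 0]]])

```text
clock: 4.77
position: [0.5595, 0.1862, 0.1688]
ee_rot: [-0.43, 3.111, -0.0]
force: [0.5, 0.1, -0.3]
width: 0.543
```

Run:
```python
from h import *
s=observe(); print(s['clock'],s['position'].round(4),s['force'].round(2),s['ft_torque'].round(3),s['width']*.0918)
f=cv2.imread('pics/wrist2.png')
grab('wrist','wrist3')
```

```text
4.7667 [0.5595 0.1862 0.1688] [ 0.46  0.13 -0.35] [0.026 0.012 0.008] 0.04987859605557313
```

View pics/wrist3.png

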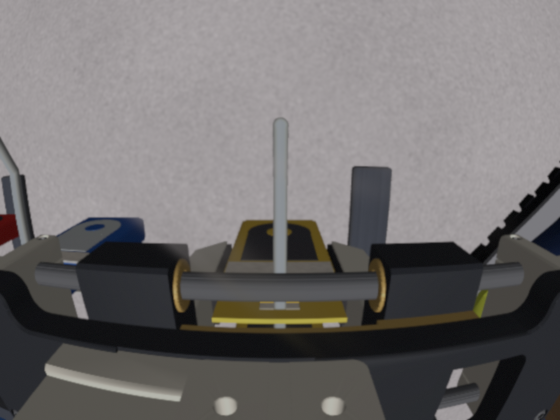

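The vertical force fell by about 0.7 N, which is the pack's weight. The wire is centred through the tab (columns 275-287, tab 215-345). I'll slide 44 mm, staying short of the bend.

Emit:
step_arm(series=[[[0.044, -0.0039, -0.0011, 0, 0], [0.044, -0.0077, -0.0022, 0, 0], [0.044, -0.0116, -0.0032, 0, 0], [0.044, -0.0154, -0.0043, 0, 0], [0.044, -0.0193, -0.0054, 0, 0], [0.044, -0.0231, -0.0065, 0, 0], [0.044, -0.027, -0.0075, 0, 0], [0.044, -0.0308, -0.0086, 0, 0], [0.044, -0.0347, -0.0097, 0, 0], [0.044, -0.0385, -0.0108, 0, 0], [0.044, -0.0424, -0.0118, 0, 0], [0.044, -0.0424, -0.0118, 0, 0], [0.044, -0.0424, -0.0118, 0, 0], [0.044, -0.0424, -0.0118, 0, 0]]])

```text
clock: 5.98
position: [0.5173, 0.1744, 0.1687]
ee_rot: [-0.43, 3.111, 0.0]
force: [-0.4, -0.2, -0.6]
width: 0.543
```

Run:
```python
from h import *
s=observe(); print(s['clock'],s['position'].round(4),s['force'].round(2),s['ft_torque'].round(3),s['width']*.0918)
grab('wrist','wrist4')
```

```text
5.9833 [0.5173 0.1744 0.1687] [-0.36 -0.24 -0.57] [ 0.013  0.024 -0.004] 0.04984515862929789
```

View pics/wrist4.png

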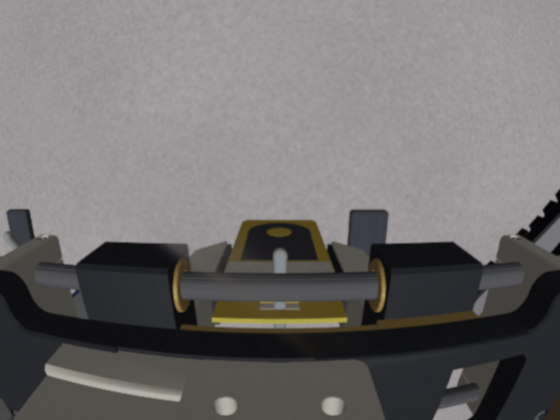

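Forces are at noise level, and the tip's end shows at (280,255) with the tab behind it at row 308. Now the rise: 15 mm along, 2.5 mm up, then feel.

Emit:
step_arm(series=[[[0.044, -0.0029, -0.0008, 0, 0], [0.044, -0.0058, -0.0016, 0.0003, 0], [0.044, -0.0087, -0.0024, 0.0007, 0], [0.044, -0.0116, -0.0032, 0.0015, 0], [0.044, -0.0144, -0.004, 0.0026, 0], [0.044, -0.0144, -0.004, 0.0026, 0], [0.044, -0.0144, -0.004, 0.0026, 0]]])

```text
clock: 6.62
position: [0.5029, 0.1705, 0.1715]
ee_rot: [-0.43, 3.111, 0.0]
force: [0.8, -0.2, -0.5]
width: 0.544
```

Run:
```python
from h import *
s=observe(); print(s['clock'],s['position'].round(4),s['force'].round(2),s['ft_torque'].round(3),s['width']*.0918)
```

```text
6.6167 [0.5029 0.1705 0.1715] [ 0.83 -0.16 -0.52] [ 0.039  0.044 -0.021] 0.04990908283680362
```

Emit:
step_arm(series=[[[0.044, -0.0019, -0.0005, 0.0009, 0], [0.044, -0.0039, -0.0011, 0.0018, 0], [0.044, -0.0058, -0.0016, 0.0027, 0], [0.044, -0.0058, -0.0016, 0.0027, 0], [0.044, -0.0058, -0.0016, 0.0027, 0]]])

```text
clock: 7.03
position: [0.497, 0.1689, 0.1743]
ee_rot: [-0.43, 3.11, 0.0]
force: [0.6, -0.0, -0.4]
width: 0.545
```

Run:
```python
from h import *
s=observe(); print(s['clock'],s['position'].round(4),s['force'].round(2),s['ft_torque'].round(3),s['width']*.0918)
grab('scene','scene5'); a=cv2.imread('pics/scene5.png'); cv2.imwrite('pics/s5z.png',cv2.resize(a[80:230,290:450],None,fx=4,fy=4,interpolation=cv2.INTER_CUBIC))
grab('wrist','wrist5')
```

```text
7.0333 [0.497  0.1689 0.1743] [ 0.62 -0.02 -0.43] [ 0.073  0.023 -0.01 ] 0.050034843151950704
```

View pics/s5z.png

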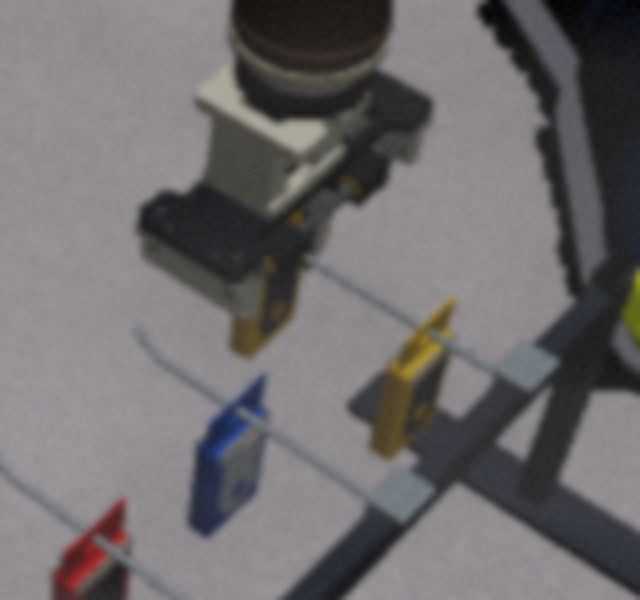

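View pics/wrist5.png

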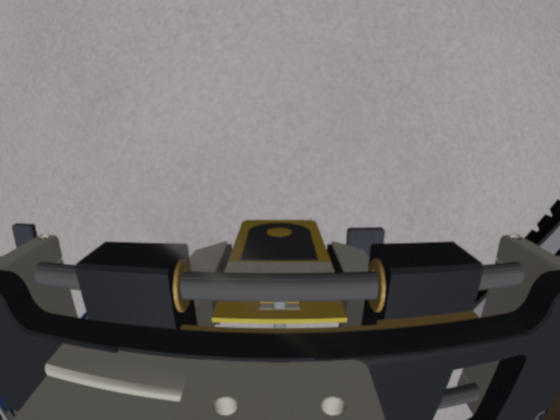

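Still no contact force. The spare, blue and red packs hang undisturbed, and the tip now protrudes only a few millimetres past the tab (wrist, row 303). I'll follow the last 9 mm of the rise.

Emit:
step_arm(series=[[[0.044, -0.0019, -0.0005, 0.0008, 0], [0.044, -0.0039, -0.0011, 0.0016, 0], [0.044, -0.0058, -0.0016, 0.0024, 0], [0.044, -0.0077, -0.0022, 0.0032, 0], [0.044, -0.0087, -0.0024, 0.0036, 0], [0.044, -0.0087, -0.0024, 0.0036, 0], [0.044, -0.0087, -0.0024, 0.0036, 0]]])

```text
clock: 7.72
position: [0.4884, 0.1665, 0.1779]
ee_rot: [-0.43, 3.11, 0.0]
force: [0.7, 0.6, -0.5]
width: 0.544
```

Run:
```python
from h import *
s=observe(); print(s['clock'],s['position'].round(4),s['force'].round(2),s['ft_torque'].round(3),s['width']*.0918)
grab('wrist','wrist6')
a=cv2.imread('pics/wrist6.png'); cv2.imwrite('pics/w6z.png',cv2.resize(a[210:340,190:370],None,fx=4,fy=4))
```

```text
7.7167 [0.4884 0.1665 0.1779] [ 0.72  0.62 -0.49] [ 0.08   0.028 -0.03 ] 0.049902644035260235
```

View pics/w6z.png

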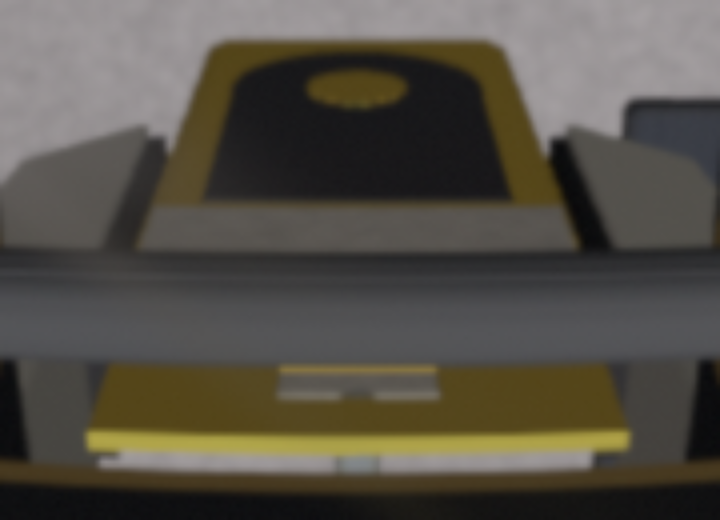

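The tip no longer protrudes in front of the tab and forces are small. I'll pull the last stretch straight out.

Emit:
step_arm(series=[[[0.044, -0.0015, -0.0004, 0.0004, 0], [0.044, -0.0029, -0.0008, 0.0006, 0], [0.044, -0.0048, -0.0013, 0.0006, 0], [0.044, -0.0067, -0.0019, 0.0006, 0], [0.044, -0.0087, -0.0024, 0.0006, 0], [0.044, -0.0125, -0.0035, 0.0006, 0], [0.044, -0.0164, -0.0046, 0.0006, 0], [0.044, -0.0202, -0.0056, 0.0006, 0], [0.044, -0.025, -0.007, 0.0006, 0], [0.044, -0.025, -0.007, 0.0006, 0], [0.044, -0.025, -0.007, 0.0006, 0]]])

```text
clock: 8.68
position: [0.4632, 0.1595, 0.1786]
ee_rot: [-0.43, 3.11, 0.001]
force: [-0.6, -1.1, -1.1]
width: 0.542
```

Run:
```python
from h import *
s=observe(); print(s['clock'],s['position'].round(4),s['force'].round(2),s['ft_torque'].round(3),s['width']*.0918)
grab('scene','scene7'); a=cv2.imread('pics/scene7.png'); cv2.imwrite('pics/s7z.png',cv2.resize(a[80:230,290:450],None,fx=4,fy=4,interpolation=cv2.INTER_CUBIC))
```

```text
8.6833 [0.4632 0.1595 0.1786] [-0.58 -1.1  -1.11] [0.045 0.032 0.002] 0.04973334049204645
```

View pics/s7z.png

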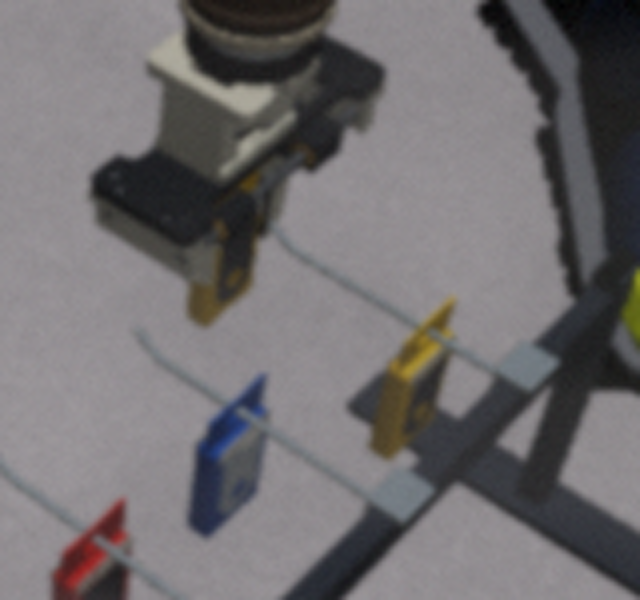

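The pack is clear of the hook (tip free at (275,232) in the zoom). Next I back off, rise, and travel to above the caddy while turning -43.7°.

Emit:
step_arm(series=[[[0.044, -0.015, -0.004, 0, 0], [0.044, -0.03, -0.008, 0.005, 0], [0.044, -0.04, -0.011, 0.02, 0], [0.044, -0.045, -0.013, 0.04, 0], [0.044, -0.045, -0.013, 0.06, 0], [0.044, -0.045, -0.013, 0.08, 0], [0.044, -0.045, -0.02, 0.1, 0], [0.044, -0.045, -0.035, 0.115, 0], [0.044, -0.045, -0.055, 0.12, -3], [0.044, -0.045, -0.08, 0.12, -6], [0.044, -0.045, -0.105, 0.12, -9], [0.044, -0.043, -0.13, 0.12, -12], [0.044, -0.04, -0.155, 0.12, -15], [0.044, -0.037, -0.18, 0.12, -18], [0.044, -0.034, -0.205, 0.12, -21], [0.044, -0.031, -0.23, 0.12, -24], [0.044, -0.028, -0.255, 0.12, -27], [0.044, -0.025, -0.275, 0.12, -30], [0.044, -0.022, -0.29, 0.12, -33], [0.044, -0.02, -0.3, 0.12, -36]]])

```text
clock: 10.4
position: [0.4431, -0.1427, 0.2982]
ee_rot: [0.564, 3.089, -0.001]
force: [-0.5, -0.3, -0.7]
width: 0.545
```

Run:
```python
from h import *
s=observe(); R=Ro.from_rotvec(s['ee_rot']).as_matrix();print(s['clock'],s['position'].round(4),s['force'].round(2),s['width']*.0918,s['joints'].round(2),np.degrees(np.arctan2(R[1,1],R[0,1])))
```

```text
10.4 [ 0.4431 -0.1427  0.2982] [-0.45 -0.26 -0.69] 0.05002078436045429 [-0.23  0.11  0.48  1.89 -0.06  1.15  1.48] 69.31227915595034
```

Emit:
step_arm(series=[[[0.044, 0.004, -0.02, 0, -2], [0.044, 0.008, -0.045, 0, -4], [0.044, 0.013, -0.07, 0, -6], [0.044, 0.018, -0.095, 0, -7.4], [0.044, 0.023, -0.12, 0, -7.4], [0.044, 0.028, -0.145, -0.01, -7.4], [0.044, 0.031, -0.165, -0.03, -7.4], [0.044, 0.033, -0.1763, -0.05, -7.4], [0.044, 0.033, -0.1763, -0.06, -7.4], [0.044, 0.033, -0.1763, -0.06, -7.4], [0.044, 0.033, -0.1763, -0.06, -7.4], [0.044, 0.033, -0.1763, -0.06, -7.4]]])

```text
clock: 11.4
position: [0.4767, -0.3182, 0.239]
ee_rot: [0.761, 3.046, -0.001]
force: [0.3, -0.1, -0.1]
width: 0.538
```

Run:
```python
from h import *
s=observe(); R=Ro.from_rotvec(s['ee_rot']).as_matrix();print(s['clock'],s['position'].round(4),s['force'].round(2),s['width']*.0918,np.degrees(np.arctan2(R[1,1],R[0,1])),R[:,2])
grab('top','top8');grab('scene','scene8');grab('wrist','wrist8')
a=cv2.imread('pics/top8.png');b=cv2.imread('pics/scene8.png')
cv2.imwrite('pics/p8.png',np.hstack([cv2.resize(a[180:330,320:470],(400,400)),cv2.resize(b[180:330,110:260],(400,400))]))
```

```text
11.4 [ 0.4767 -0.3182  0.239 ] [ 0.3  -0.06 -0.14] 0.049371037170245324 61.95169954915698 [ 2.15770831e-03 -9.84848920e-04 -9.99997187e-01]
```

View pics/p8.png

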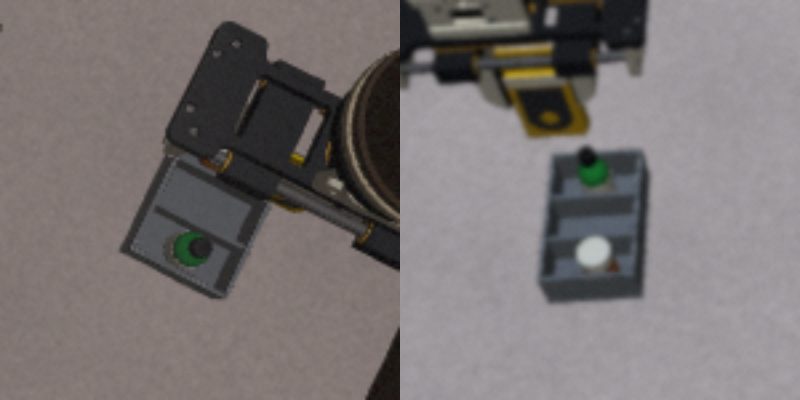

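View pics/wrist8.png

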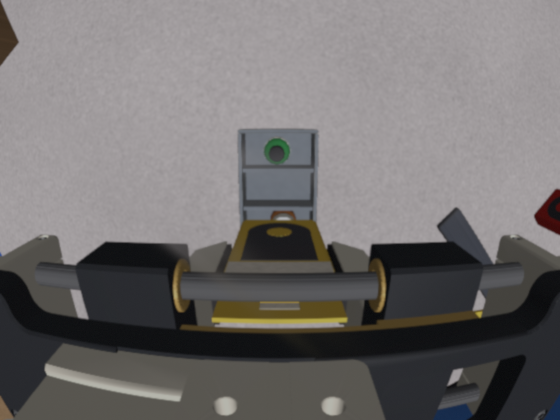

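The jaws and caddy are lined up in angle. The wrist view sees the dividers at rows of about 167 and 208, the far rim at about 130, and the side rims at columns 240 and 317. I'll cast those onto z = 0.046 for an independent check.

Run:
```python
from h import *
f=np.load('wrist8.npz');K=f['K'];d=f['d'];Rm=Ro.from_rotvec(f['att']).as_matrix()
a=f['im']; cv2.imwrite('pics/w8z.png',cv2.resize(a[115:235,225:335,::-1],None,fx=5,fy=5,interpolation=cv2.INTER_CUBIC))
def onzw(u,v,z):
    dx=u-K[0,2];dy=v-K[1,2];r=np.hypot(dx,dy);t=np.tan(r/K[0,0])
    q=Rm@np.array([dx/r*t,dy/r*t,1]); return f['pos']+q*(z-f['pos'][2])/q[2]
for n,p in dict(far=(278,130.5),div1=(278,167),div2=(278,208.5),L=(240.5,188),Rr=(317,188)).items(): print(n,onzw(*p,.046).round(4))
# wrist depth cloud rim rect
v,u=np.mgrid[:420,:560];dx=u-K[0,2];dy=v-K[1,2];r=np.hypot(dx,dy)+1e-9;t=np.tan(np.minimum(r/K[0,0],1.4))
P=np.stack([dx/r*t*d,dy/r*t*d,d],-1)@Rm.T+f['pos']
m=(abs(P[...,2]-.046)<.003)&(u>230)&(u<330)&(v>120)&(v<220); print(m.sum(),cv2.minAreaRect((P[m][:,:2]*1000).astype(np.float32)))
# divider profile along col 270
th=np.radians(61.9); cx=np.array([np.sin(th),-np.cos(th)]);cy=np.array([np.cos(th),np.sin(th)]);tcp=np.array([.4767,-.3182])
q=P[m][:,:2]-tcp; print('along x hist'); h=np.histogram(q@cx,bins=np.arange(-.08,.03,.004));print(list(zip((h[1][:-1]*1000).round(),h[0])))
print('y range',np.percentile(q@cy,[1,99]))
```

```text
far [ 0.4187 -0.2884  0.046 ]
div1 [ 0.4522 -0.3062  0.046 ]
div2 [ 0.4916 -0.3272  0.046 ]
L [ 0.4532 -0.3517  0.046 ]
Rr [ 0.4911 -0.2803  0.046 ]
1032 ((459.67083740234375, -310.7300109863281), (84.47969818115234, 96.68241119384766), 61.941001892089844)
along x hist
[(np.float64(-80.0), np.int64(0)), (np.float64(-76.0), np.int64(0)), (np.float64(-72.0), np.int64(0)), (np.float64(-68.0), np.int64(203)), (np.float64(-64.0), np.int64(93)), (np.float64(-60.0), np.int64(43)), (np.float64(-56.0), np.int64(45)), (np.float64(-52.0), np.int64(37)), (np.float64(-48.0), np.int64(38)), (np.float64(-44.0), np.int64(28)), (np.float64(-40.0), np.int64(32)), (np.float64(-36.0), np.int64(36)), (np.float64(-32.0), np.int64(35)), (np.float64(-28.0), np.int64(29)), (np.float64(-24.0), np.int64(26)), (np.float64(-20.0), np.int64(29)), (np.float64(-16.0), np.int64(30)), (np.float64(-12.0), np.int64(27)), (np.float64(-8.0), np.int64(27)), (np.float64(-4.0), np.int64(28)), (np.float64(0.0), np.int64(29)), (np.float64(4.0), np.int64(23)), (np.float64(8.0), np.int64(31)), (np.float64(12.0), np.int64(27)), (np.float64(16.0), np.int64(26)), (np.float64(20.0), np.int64(27)), (np.float64(24.0), np.int64(56))]
y range [-0.04322742  0.04043016]
```

View pics/w8z.png

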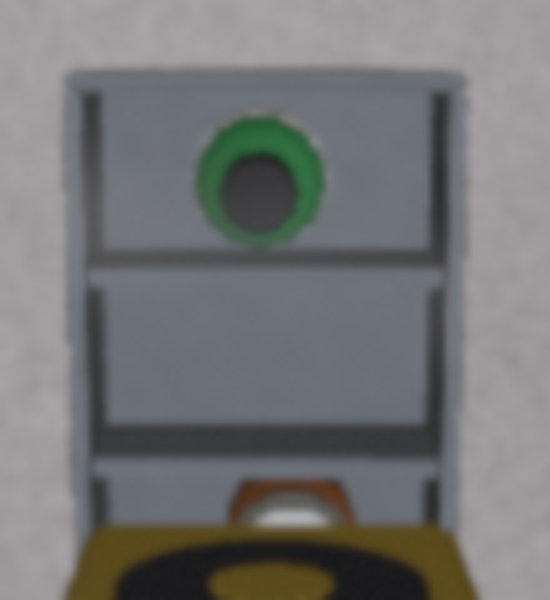

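The wrist check puts the caddy middle at about (0.474, -0.318), within 3 mm of the earlier estimate, and the divider spacing comes out at 41 mm (42 expected). I'll shift -2.5 mm in x and lower to about 10 mm above the floor.

Emit:
step_arm(series=[[[0.044, -0.0025, 0, -0.01, 0], [0.044, -0.0025, 0, -0.03, 0], [0.044, -0.0025, 0, -0.05, 0], [0.044, -0.0025, 0, -0.07, 0], [0.044, -0.0025, 0, -0.085, 0], [0.044, -0.0025, 0, -0.1, 0], [0.044, -0.0025, 0, -0.115, 0], [0.044, -0.0025, 0, -0.125, 0], [0.044, -0.0025, 0, -0.135, 0], [0.044, -0.0025, 0, -0.145, 0], [0.044, -0.0025, 0, -0.153, 0], [0.044, -0.0025, 0, -0.16, 0], [0.044, -0.0025, 0, -0.164, 0], [0.044, -0.0025, 0, -0.164, 0], [0.044, -0.0025, 0, -0.164, 0]]])

```text
clock: 12.8
position: [0.4743, -0.3186, 0.0754]
ee_rot: [0.76, 3.045, -0.001]
force: [0.3, -0.2, -1.5]
width: 0.545
```

Run:
```python
from h import *
s=observe(); R=Ro.from_rotvec(s['ee_rot']).as_matrix();print(s['clock'],s['position'].round(4),s['force'].round(2),s['ft_torque'].round(3),s['width']*.0918)
grab('scene','scene9');grab('wrist','wrist9')
a=cv2.imread('pics/wrist9.png');b=cv2.imread('pics/scene9.png')
cv2.imwrite('pics/p9.png',np.hstack([cv2.resize(a[190:340,180:380],(400,300)),cv2.resize(b[190:310,110:270],(400,300))]))
```

```text
12.8 [ 0.4743 -0.3186  0.0754] [ 0.29 -0.2  -1.45] [-0.068 -0.011  0.055] 0.050007076220268516
```

View pics/p9.png

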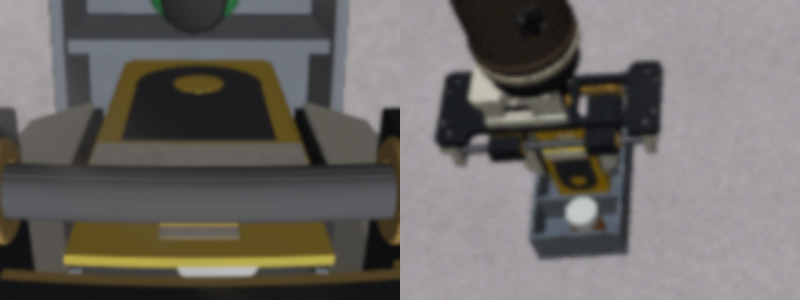

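The pack's foot is inside the middle compartment, between the bottle-side divider (row 45) and the jar. Forces are only noise plus weight, so I'll lower slowly until I feel the floor.

Emit:
step_arm(series=[[[0.044, 0, 0, -0.002, 0], [0.044, 0, 0, -0.004, 0], [0.044, 0, 0, -0.006, 0], [0.044, 0, 0, -0.0075, 0], [0.044, 0, 0, -0.0085, 0], [0.044, 0, 0, -0.0095, 0], [0.044, 0, 0, -0.0095, 0], [0.044, 0, 0, -0.0095, 0]]])

```text
clock: 13.57
position: [0.4745, -0.3188, 0.0663]
ee_rot: [0.76, 3.044, -0.002]
force: [0.1, 0.3, -0.4]
width: 0.546
```

Run:
```python
from h import *
s=observe();print(s['clock'],s['position'].round(4),s['force'].round(2),s['ft_torque'].round(3),s['width']*.0918)
```

```text
13.5667 [ 0.4745 -0.3188  0.0663] [ 0.06  0.26 -0.38] [-0.041 -0.015 -0.012] 0.05010026247624427
```

Emit:
step_arm(series=[[[0.044, 0, 0, -0.0008, 0], [0.044, 0, 0, -0.0016, 0], [0.044, 0, 0, -0.002, 0], [0.044, 0, 0, -0.002, 0], [0.044, 0, 0, -0.002, 0]]])

```text
clock: 13.98
position: [0.4747, -0.3191, 0.0649]
ee_rot: [0.76, 3.043, -0.002]
force: [-1.6, 1.1, 6.2]
width: 0.546
```

Run:
```python
from h import *
s=observe();print(s['clock'],s['position'].round(4),s['force'].round(2),s['ft_torque'].round(3),s['width']*.0918)
```

```text
13.9833 [ 0.4747 -0.3191  0.0649] [-1.61  1.08  6.15] [0.163 0.378 0.02 ] 0.050085006683423014
```

I felt the floor at TCP z = 0.065, where predicted. I'll ease 0.6 mm up to unload and open.

Emit:
step_arm(series=[[[0.044, 0, 0, 0.0004, 0], [0.044, 0, 0, 0.0006, 0], [0.05, 0, 0, 0.0006, 0], [0.052, 0, 0, 0.0006, 0], [0.055, 0, 0, 0.0006, 0], [0.06, 0, 0, 0.0006, 0], [0.066, 0, 0, 0.0006, 0], [0.072, 0, 0, 0.0006, 0], [0.076, 0, 0, 0.0006, 0], [0.076, 0, 0, 0.0006, 0], [0.076, 0, 0, 0.0006, 0], [0.076, 0, 0, 0.0006, 0]]])

```text
clock: 14.98
position: [0.4747, -0.3191, 0.0654]
ee_rot: [0.76, 3.043, -0.002]
force: [0.5, -0.7, 0.6]
width: 0.831
```

Run:
```python
from h import *
s=observe();print(s['clock'],s['position'].round(4),s['force'].round(2),s['width']*.0918)
grab('scene','scene10');grab('wrist','wrist10')
a=cv2.imread('pics/wrist10.png');b=cv2.imread('pics/scene10.png')
cv2.imwrite('pics/p10.png',np.hstack([cv2.resize(a[190:340,180:380],(400,300)),cv2.resize(b[190:310,110:270],(400,300))]))
```

```text
14.9833 [ 0.4747 -0.3191  0.0654] [ 0.52 -0.7   0.61] 0.07625161586513926
```

View pics/p10.png

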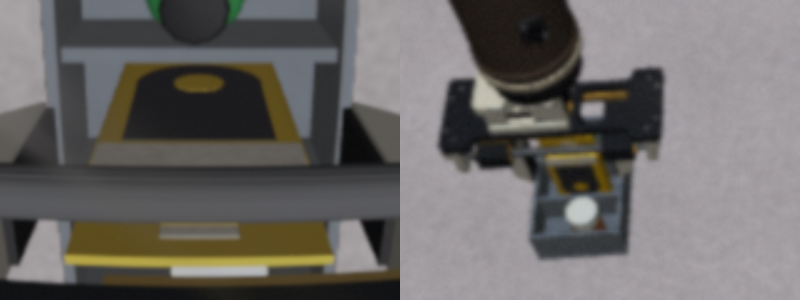

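The pack stands free between the open fingers, upright and unchanged. Retreating straight up, then aside.

Emit:
step_arm(series=[[[0.076, 0, 0, 0.004, 0], [0.076, 0, 0, 0.012, 0], [0.076, 0, 0, 0.024, 0], [0.076, 0, 0, 0.04, 0], [0.076, 0, 0, 0.06, 0], [0.076, 0, 0, 0.085, 0], [0.076, 0, 0, 0.11, 0], [0.076, 0, 0, 0.14, 0], [0.076, 0, 0, 0.17, 0], [0.076, -0.02, 0.02, 0.19, 0], [0.076, -0.04, 0.05, 0.2, 0], [0.076, -0.06, 0.08, 0.2, 0], [0.076, -0.08, 0.11, 0.2, 0], [0.076, -0.1, 0.14, 0.2, 0], [0.076, -0.1, 0.15, 0.2, 0], [0.076, -0.1, 0.15, 0.2, 0], [0.076, -0.1, 0.15, 0.2, 0]]])

```text
clock: 16.5
position: [0.3751, -0.1691, 0.2666]
ee_rot: [0.758, 3.041, -0.0]
force: [0.2, -1.0, 0.8]
width: 0.829
```

Run:
```python
from h import *
s=observe();print(s['clock'],s['position'].round(4),s['force'].round(2),s['dq'].round(3))
grab('scene','scene11');grab('top','top11')
a=cv2.imread('pics/top11.png');b=cv2.imread('pics/scene11.png')
cv2.imwrite('pics/p11.png',np.hstack([cv2.resize(a[190:310,330:460],(390,360),interpolation=cv2.INTER_CUBIC),cv2.resize(b[120:300,150:350],(400,360),interpolation=cv2.INTER_CUBIC)]))
for t in ['top11','scene11']:
    im,d,P=cloud(t);hsv=cv2.cvtColor(im,cv2.COLOR_RGB2HSV);Y=(hsv[...,0]>18)&(hsv[...,0]<35)&(hsv[...,1]>120)&(abs(P[...,0]-.475)<.07)&(abs(P[...,1]+.319)<.07)&(P[...,2]>.03)&(P[...,2]<.13)
    q=P[Y];print(t,len(q),np.percentile(q[:,2],[2,50,98]).round(4))
    for lo,hi in [(.08,.088),(.09,.112)]:
        k=q[(q[:,2]>lo)&(q[:,2]<hi)]; print(len(k),cv2.minAreaRect((k[:,:2]*1000).astype(np.float32)) if len(k)>4 else '')
    Y=(hsv[...,0]>18)&(hsv[...,0]<35)&(hsv[...,1]>130)&(P[...,1]<.3)&(P[...,1]>.1)&(P[...,0]<.7)&(P[...,2]>.192)&(P[...,2]<.212)
    print('spare tab',P[Y].mean(0))
    for nm,m in dict(b=(hsv[...,0]>100)&(hsv[...,0]<125)&(hsv[...,1]>110),r=((hsv[...,0]<6)|(hsv[...,0]>174))&(hsv[...,1]>120)).items():
        m=m&(P[...,2]>.177)&(P[...,2]<.215)&(P[...,0]>.5)&(P[...,0]<.7)&(abs(P[...,1])<.15); print(nm,P[m].mean(0))
```

```text
16.5 [ 0.3751 -0.1691  0.2666] [ 0.21 -0.95  0.78] [ 0.022  0.033  0.017 -0.018 -0.001 -0.005  0.011]
top11 261 [0.0323 0.0836 0.1093]
116 ((476.48089599609375, -319.1999816894531), (49.19758605957031, 16.007427215576172), 63.46012878417969)
69 ((475.92041015625, -318.916259765625), (49.30168151855469, 2.2245242595672607), 61.69989013671875)
spare tab [0.60322771 0.19743478 0.20362561]
b [0.59068261 0.06860107 0.19084945]
r [ 0.62167787 -0.04816139  0.19339226]
scene11 287 [0.0311 0.0841 0.1096]
87 ((471.69049072265625, -317.14892578125), (50.265045166015625, 17.344467163085938), 57.20335388183594)
97 ((472.4084167480469, -317.37677001953125), (49.326053619384766, 6.511052131652832), 60.81174087524414)
spare tab [0.60255864 0.19433878 0.20155326]
b [0.59283433 0.06188176 0.18917633]
r [ 0.62235338 -0.05010329  0.19139912]
```

View pics/p11.png

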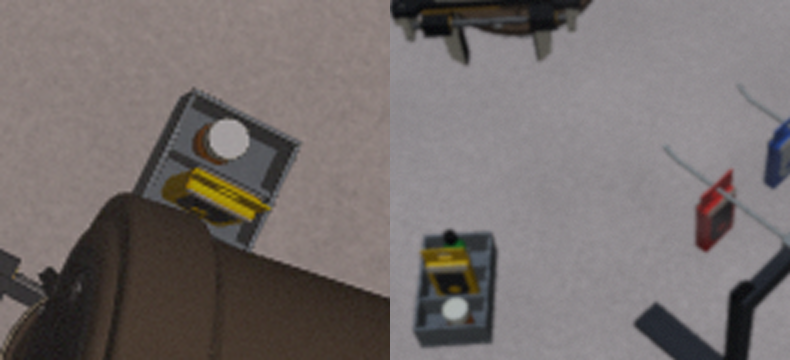

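The pack stands upright in the middle compartment: shoulder at z = 0.084, top at 0.109, both as expected for a pack on the floor. The bottle and jar are in place, and the spare, blue and red packs are within about 1 mm of where they were. Handing in.

```bash
python3 -c "
from cell import arm
print(arm.sign_off())"
```

```text
the job is handed in; nothing more can be done
None
```

The front yellow pack is off its hook and standing upright, released, in the caddy's middle compartment. I handed the job in at about 16.6 s; no verdict was reported.

- **Taking it off:** I gripped the pack at 50 mm and lifted it 3.5 mm so the wire ran mid-hole. I then slid it along the wire and up the roughly 23° tip. The force readings on the wire, taken at each stop, stayed near noise (about 1 N).
- **Setting it down:** I lowered it until I felt the floor, at about 6 N, then eased up 0.6 mm before opening the fingers.
- **Last checks:**
  - The pack's shoulder was at z 0.084 and its top at 0.109, as expected with its foot on the floor. It is about 2 mm from the compartment's middle.
  - The top view put the spare, blue and red packs within about 1 mm of where they started.
  - The bottle and jar looked unmoved by eye; I did not measure them again.
- **Disagreement:** the top and scene cameras differ by about 4 mm on the pack and 3 mm on the caddy. That is consistent with their calibration and well inside the tolerance.

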